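# Carry a settled well plate on a lifter to the reading mirror

## Task

Take the plate lifter from its sloping rest, slide its blade under the well plate on the upper tier of the plate rack and carry the plate, lying loose on the blade and kept level so that what has settled in its wells is not stirred, to the reading mirror. Set it down gently on the bed there, pushed home against the two back tabs, without the fingers ever touching the plate, then draw the blade out and lay the lifter back on its rest as you found it. Leave the lower plate and everything else on the bench where it is.

Things in the scene. Friction and masses are not known exactly. Their poses are not given: they have to be found in the camera images.
- plate: The well plate to move: flat white plastic slab with 96 shallow well marks, 86 mm along its x, 128 mm along its y, 15 mm high, 70 to 130 g, flat underside. Starts on the upper tier of the plate rack. Origin: centre of its underside, z up.
- plate_lower: An identical plate on the lower tier of the rack, right below; it stays there. Origin: centre of its underside.
- rack: Fixed steel plate rack, 112 (x) by 156 (y) by 104 mm high, open at the front (its -x) and top. Two tiers of two 3 mm ledges along x, tops 30 and 85 mm above the bench; between left and right ledge it is open 116 mm wide from front to back. Plates lie across the ledges, 128 mm side along the rack's y, within about 3 mm of centred. Origin: centre of its foot on the bench, z up.
- reader: Fixed reading mirror, 170 (x) by 175 (y) by 166 mm high: grey base, two white cheeks, a tilted mirror between them, on top an open bed of two ledges, tops 150 mm above the bench, |y| 55 to 77 mm, x -47 to 51 mm. Between them it is open from above and from the front (its -x), down to 115 mm height. Origin: centre of its foot, z up.
- reader_bed (a point): Point at ledge height where the plate's origin lies when the plate is home: 128 mm side along the reader's y. Axes as the reader. Two back tabs 16 mm high, |y| 51 to 69 mm, have their front faces 43 mm ahead (+x) of this point; between them it is open. Side lips 9 mm high, leaning out 30 degrees, stand about 5 mm off each end of a centred plate.
- lifter: Plate lifter, 200 mm long, 0.19 kg: flat steel blade 96 x 70 x 3 mm, behind it a neck cranked up, then a black handle parallel to the blade. Axes: x towards the blade's tip, z out of its upper face. Origin on the blade's underside: tip at x = 40 mm, rear edge -56 mm; the neck rises behind x = -53 mm. Starts pitched 40 degrees on its rest, tip low and to the rest's +x, handle up towards the robot.
- lifter_grip (a point): Middle of the free part of the lifter's handle, x = -133 mm, z = 40 mm in the lifter's axes, which it shares. Handle: 88 mm long (x = -160 to -72 mm), 24 mm wide (y), 16 mm high (z = 32 to 48 mm). Grip it across its 24 mm width.
- rest: Fixed sloping steel rest for the lifter: tray 150 (x) by 100 mm (y), floor 6 mm high; a 14 mm high toe lip across it just ahead of the blade's tip, low side lips 82 mm apart beside the tip; a wire yoke, its 8 mm thick cross wire 119 mm above the bench at x = -30 mm, carries the handle between two ears 31 mm apart and 22 mm high. Origin: centre of its foot, z up.
- rest_seat (a point): Point fixed to the rest where the lifter's origin lies while the lifter is on the rest (30 mm towards the rest's +x, 32 mm above the bench). There the lifter's x axis has the rest's heading and points 40 degrees downwards. Axes of this point: as the rest.
- jar: Amber jar with yellow cap, 58 mm across, 78 mm high; bystander. Origin: centre of underside.
- dropper: White dropper bottle, 34 mm across, 75 mm high; bystander. Origin: centre of underside.
- timer: White timer, 50 x 70 x 18 mm; bystander. Origin: centre of underside.
- scissors: Steel scissors lying flat, 130 mm long; bystander. Origin: near the pivot, underside.
- cup: Clear specimen cup, 60 mm across, 60 mm high; bystander. Origin: centre of underside.
- rack_upper (a point): Centre of the rack's upper tier, at ledge-top height (85 mm). Below it 40 mm are free down to the top of the lower plate (45 mm): the blade enters there from the front. Tabs 4 mm high on the ledges' ends (47 to 50 mm before and behind this point) and 8 mm posts at the corners keep the plate in: raise it to move it.
Things that resemble listed ones, but are neither listed nor needed, are in the scene too. Leave any black look-alike of the rack alone. Leave any purple look-alike of the rest alone.

How it is judged:
By the outcome, as a careful person would: the job done as asked, in the order asked, and still so for the second after the job is handed in, with the robot touching nothing.
It also fails if it takes over 69 s, if anything falls off the work surface, if the arm or the gripper's body presses on something with over 40 N, if the wrist force passes 120 N, or if a joint passes its speed limit or range.

## Robot

A 6-joint arm with a two-finger parallel gripper is mounted at the origin on the work surface. World frame = base frame: x ahead of the robot, y to its left, z up, the work surface at z = 0. Lengths are in m, angles in rad, forces in N, time in s.
With the tool pointing down it reaches from about 0.35 to 0.875 m from the base axis. Payload 15.5 kg.
Tool frame: the origin (TCP) lies at the very end of the fingers, on their centre line; the grasp point (between the pads) lies 19 mm behind it; z points along the fingers, y is the direction in which the jaws open and shut (so a half turn about z gives the same grasp; the last joint's range is limited). The gripper opens to 85 mm and grips with 20 to 120 N. Pads are 22 mm wide; open, the fingers measure 114 mm over their backs; the gripper's body (76 mm by 85 mm) begins 54 mm behind the grasp point. The pads swing forward as they close: fully open they stand 13 mm farther back than shut.
Start: joints at [1.077, 0.494, 1.345, -0, 1.302, -0.096], TCP at [0.242, 0.576, 0.231] pointing down, gripper open.
Joint ranges: [-2.91, 2.91], [-0.82, 2.16], [0.22, 2.67], [-1.22, 4.37], [0.12, 2.79], [-3.08, 3.08]. Speed limits (rad/s): [1.89, 1.89, 2.57, 3.01, 3.01, 3.01].

## Interface

Orientations are given as a unit quaternion [w, x, y, z].
In Python, from bench import manip, read_camera, camera_info, spot_in, outline_of, tip_of gives the robot as it stands.
- The arm moves only by the tool move_arm, never from a script. Its arguments are lists of equal length, an entry for each row: "delta_rot": the turn, a rotation vector about the tool's x, y, z in rad, a list of three; "xyz": the shift along the tool's x, y, z in mm, a list of three; "jaw": the opening, from -1 (shut) to 1 (fully open), so that 0 is half open. A call has 1 to 8 rows; each row shifts and turns the commanded pose from where the row before left it, along the tool's axes as they then stand; what a row does not reach is not made up. A row lasts 1/8 s, in which the tool goes at most 62.5 mm and 10.7 degrees, less where a joint would pass 70% of its speed; a pose out of reach is approached as far as the arm can. A call with a gripper value outside its range is refused whole. The fingers move at their own pace and stop on an object; the grip force is fixed at half the most. Time passes only in rows, so rows that do not move let the fingers close. It gives the time, the measured TCP pose, the force and the opening at its end, in the units of the state.
- manip.get_state(): the state, without advancing time (a new reading comes with each control period).
- read_camera(name): name is "side" or "top"; returns (picture, depth): 420x560x3 uint8, red, green, blue; 420x560 float32, m along the optical axis (not along the pixel's ray), 0 where there is no reading.
- camera_info(name): a dict with "fx", "fy", "cx", "cy" (pixels), "R" (3x3) and "t" (3): a world point X has camera coordinates R X + t. Camera axes: x right, y down, z forward; pixel columns grow to the right and rows downward; lengths in m; the calibration is good to about 2 mm. A picture is of the moment at which its call begins. camera_info takes no time and is no camera call.
- manip.close_job(): hands the job in, once; it reports no verdict.
Trained networks look in the newest picture that a camera, given by its name, has taken for a name from the list of things; names that differ only in an ending like _2 or _b are one class to them, and where a whole thing is asked for, a point or a joint stands for the part that bears it (a point fixed in the world has none). Each returns a list of dicts, best first, with "score" (0 to 1); they miss things now and then, are a little off and sometimes report something else, mostly with a low value. They report only what shows in the picture. A call takes as long as a camera call. They do not tell look-alikes from the thing itself.
- spot_in(camera, thing): "location" ([x, y, z] in m, in world coordinates, good to about 4 mm: the middle of the surface that is visible of it).
- outline_of(camera, thing): "region" (420x560 bool, what is visible of it).
- tip_of(camera, thing): "location" ([x, y, z] in m, in world coordinates, good to about 4 mm: a listed point, or the origin of a listed thing).
The state is a dict: "t": time; "q": joint angles; "joint_velocities": joint speeds; "effort": joint torques, N m; "position": TCP position; "tcp_rot": TCP orientation; "force": force on the tool from outside, world axes, zero at the start; "wrist_torque": the same for the moment, N m; "gripper_width": opening from 0.0 (shut) to 1.0 (fully open).
Only numpy, scipy, OpenCV 4.12 (cv2) and the standard library are available. Lean on these libraries where they do the work, as an engineer would, in place of code of your own. Each camera call takes 0.05 s, during which the arm holds its last target. There are 200 camera calls.

## Working session

There is one attempt and no reset: what is moved stays moved. The work goes in short steps, Python scripts to look and compute and a tool call to move; the robot and the scene stay as the last step left them, time stands still between calls to the robot, and variables do not carry over. Pictures are saved under pics/ and viewed, about 8 in all and at most 12, crops included, and the job is handed in when it is done.

Besides the shell and the picture viewer there is one more tool, called as name(argument=value, ...) on one line, values as JSON. move_arm: Moves the arm, as the interface text tells. Its arguments: {"type":"object","properties":{"delta_rot":{"type":"array","items":{"type":"array","items":{"type":"number"}}},"xyz":{"type":"array","items":{"type":"array","items":{"type":"number"}}},"jaw":{"type":"array","items":{"type":"number"}}},"required":["delta_rot","xyz","jaw"]}

```bash
mkdir -p pics; ls; python3 - <<'E'
from bench import *
import cv2,numpy as np
s=manip.get_state(); print({k:np.round(v,3) for k,v in s.items()})
ims=[]
for c in ("side","top"):
    p,d=read_camera(c); cv2.imwrite(f"pics/{c}0.png",p[:,:,::-1]); np.save(f"{c}_d.npy",d)
    i=camera_info(c); print(c,i['fx'],i['cx'],i['cy'],np.round(i['R'],3).tolist(),np.round(i['t'],3))
    for n in ["plate","rack","reader","lifter","rest","jar","dropper","timer","scissors","cup"]:
        print(c,n,[(round(float(r['score']),2),np.round(r['location'],3).tolist()) for r in spot_in(c,n)][:4])
    for n in ["rack_upper","reader_bed","lifter","lifter_grip","rest_seat","rest","rack","reader"]:
        print(c,'tip',n,[(round(float(r['score']),2),np.round(r['location'],3).tolist()) for r in tip_of(c,n)][:4])
E
```

```text
pics
{'t': np.float64(0.0), 'q': array([ 1.077,  0.494,  1.346,  0.   ,  1.303, -0.095]), 'joint_velocities': array([-0.   ,  0.002, -0.   , -0.001,  0.001, -0.001]), 'effort': array([ 1.0000e-03, -8.8218e+01, -3.8386e+01, -0.0000e+00,  1.0000e-02,
       -0.0000e+00]), 'position': array([0.242, 0.576, 0.231]), 'tcp_rot': array([-0.   ,  0.198,  0.98 , -0.001]), 'force': array([-0.248,  0.237,  0.647]), 'wrist_torque': array([ 0.006, -0.046,  0.033]), 'gripper_width': np.float64(1.0)}
side 379.35360875516443 286.70710929129257 212.63687998322254 [[0.953, -0.302, 0.019], [-0.176, -0.604, -0.777], [0.246, 0.737, -0.629]] [-0.499  0.158  1.026]
side plate [(0.63, [0.566, -0.323, 0.099]), (0.55, [0.543, -0.365, 0.046])]
side rack [(0.61, [0.541, -0.375, 0.03]), (0.6, [0.647, 0.006, 0.009]), (0.56, [0.791, -0.279, 0.005])]
side reader [(0.75, [0.618, 0.227, 0.071]), (0.71, [0.416, 0.456, 0.042])]
side lifter [(0.84, [0.664, 0.013, 0.088])]
side rest [(0.77, [0.651, 0.007, 0.01]), (0.71, [0.208, 0.277, 0.007])]
side jar [(0.65, [0.446, 0.118, 0.051]), (0.45, [0.477, -0.156, 0.045]), (0.17,
[... 1271 characters left out ...]
0.016])]
top scissors [(0.51, [0.485, -0.486, 0.006])]
top cup [(0.78, [0.423, 0.48, 0.03]), (0.66, [0.685, 0.018, 0.051])]
top tip rack_upper [(0.7, [0.479, -0.144, -0.001]), (0.61, [0.794, -0.282, 0.082])]
top tip reader_bed [(0.97, [0.627, 0.289, 0.15]), (0.43, [0.627, 0.287, 0.004])]
top tip lifter [(0.92, [0.701, 0.022, 0.038])]
top tip lifter_grip [(0.69, [0.628, 0.018, 0.148]), (0.19, [0.704, 0.019, 0.032])]
top tip rest_seat [(0.7, [0.247, 0.286, 0.034]), (0.56, [0.708, 0.02, 0.029])]
top tip rest [(0.74, [0.675, 0.019, 0.002]), (0.35, [0.476, -0.146, -0.002])]
top tip rack [(0.87, [0.791, -0.288, 0.003]), (0.61, [0.57, -0.313, -0.002])]
top tip reader [(0.81, [0.629, 0.284, 0.003])]
```

View pics/side0.png

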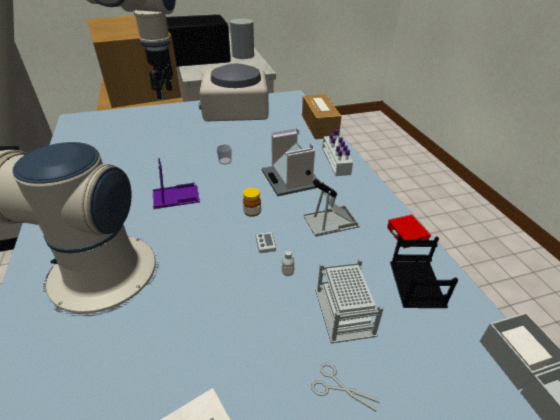

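View pics/top0.png

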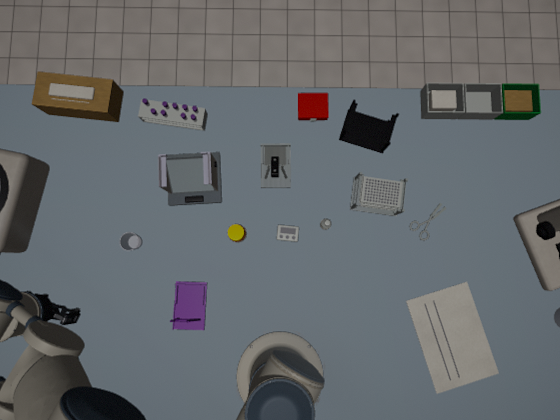

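Side view: the steel rack with white plate is at (348,295), with a black look-alike at (420,275). The grey rest carrying the lifter is at (330,215), with a purple look-alike at (176,195). The reader is at (290,165) in this view and at (190,178) in the top view. I choose the steel rack and the grey rest. Next I measure headings from depth and check a close crop.

```bash
cat > h.py <<'E'
from bench import *
import cv2,numpy as np
from scipy.spatial.transform import Rotation as Rn
def cloud(c,d):
    i=camera_info(c); v,u=np.nonzero(d>0); z=d[v,u]
    P=np.stack([(u-i['cx'])/i['fx']*z,(v-i['cy'])/i['fy']*z,z],1)
    return (P-i['t'])@i['R'], u,v
def proj(c,X):
    i=camera_info(c); q=np.asarray(X)@i['R'].T+i['t']
    return np.stack([q[...,0]/q[...,2]*i['fx']+i['cx'],q[...,1]/q[...,2]*i['fy']+i['cy']],-1)
def sel(P,lo,hi):
    return P[np.all((P>lo)&(P<hi),1)]
def rect(P):
    r=cv2.minAreaRect((P[:,:2]*1000).astype(np.float32)); return np.round(r[0],1),np.round(r[1],1),round(r[2],1),len(P)
E
python3 - <<'E'
from h import *
for c in("side","top"):
    d=np.load(f"{c}_d.npy"); P,u,v=cloud(c,d)
    print(c,'bench z',np.median(sel(P,[.4,-.2,-.02],[.8,.3,.02])[:,2]))
    A=sel(P,[.49,-.42,.094],[.65,-.2,.107]); print('plate',rect(A),np.median(A[:,2]))
    A=sel(P,[.45,-.42,-.01],[.7,-.2,.12]);print('rack all',rect(A))
    A=sel(P,[.5,.15,.143],[.75,.4,.156]); print('ledges',rect(A))
    A=sel(P,[.5,.15,.143],[.75,.4,.175]); print('ledges+',rect(A))
    A=sel(P,[.5,.15,.012],[.75,.4,.156]); print('reader all',rect(A))
    A=sel(P,[.57,-.06,.003],[.78,.1,.012]); print('tray',rect(A))
    # lifter handle: points above 0.1
    A=sel(P,[.55,-.06,.105],[.78,.1,.22]); m=A.mean(0); w=np.linalg.svd(A-m)[2][0]; print('handle',np.round(m,4),w,np.degrees(np.arctan2(w[1],w[0])),len(A))
    print(A[:,2].max())
p=cv2.imread("pics/top0.png"); q=cv2.imread("pics/side0.png")
a=cv2.resize(p[140:225,150:410],(780,255),interpolation=3); b=cv2.resize(q[125:345,250:390],None,fx=2.5,fy=2.5,interpolation=3)
b=b[:, :350]
b1=cv2.resize(q[125:240,250:365],(345,345),interpolation=3); b2=cv2.resize(q[250:345,300:395],(345,345),interpolation=3)
o=np.zeros((600,780,3),np.uint8); o[:255]=a; o[255:,:345]=b1; o[255:,360:705]=b2
cv2.imwrite("pics/crop1.png",o)
E
```

```text
side bench z 0.00044931305229701043
plate (array([ 573.2, -313.1]), array([153.1, 105.3]), 82.6, 1646) 0.09982018921373018
rack all (array([ 574.9, -310. ]), array([219.9, 249.9]), 90.0, 8029)
ledges (array([629.8, 287.5]), array([ 97.8, 164. ]), 3.3, 252)
ledges+ (array([629.8, 287.5]), array([ 97.8, 164. ]), 3.3, 326)
reader all (array([627.7, 283.9]), array([169.3, 179.9]), 2.9, 2242)
tray (array([673.6,  21.4]), array([209.3, 152.4]), 2.0, 761)
handle [0.6393 0.0097 0.1393] [ 0.71366291 -0.05463081 -0.69835573] -4.377447892722049 218
0.17132611948213194
top bench z 0.00038118764816434957
plate (array([ 573.1, -310.1]), array([149.8, 103.8]), 82.8, 1061) 0.09956486250227528
rack all (array([ 575.3, -310. ]), array([249.9, 219.8]), 0.1, 4906)
ledges (array([629.9, 287.1]), array([ 98.6, 155.9]), 4.4, 428)
ledges+ (array([629.9, 287.1]), array([ 98.6, 155.9]), 4.4, 531)
reader all (array([627.7, 286.1]), array([169.8, 174.1]), 3.1, 2733)
tray (array([674.6,  20.2]), array([207.9, 159.2]), 0.1, 850)
handle [0.6413 0.0194 0.1441] [-0.75592131  0.00215995  0.65465893] 179.83628527313618 201
0.1735142809586263
```

View pics/crop1.png

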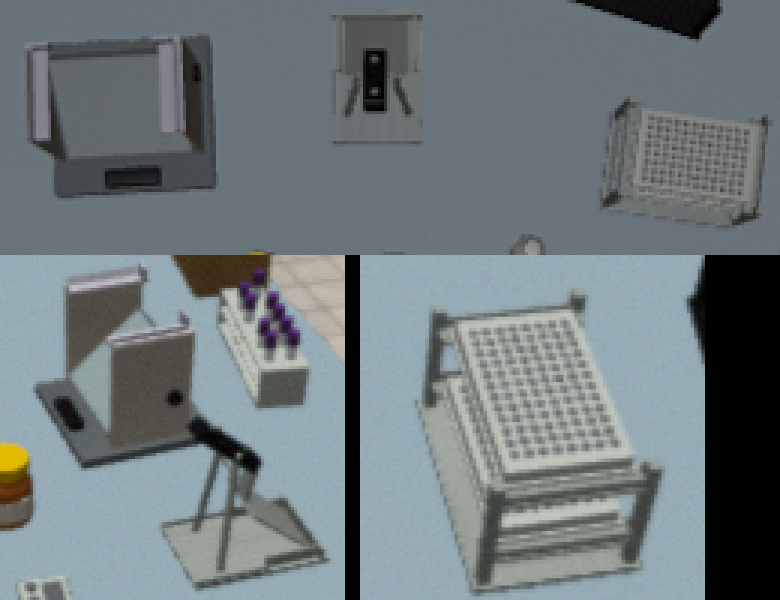

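The crop confirms the choice: the steel rack holds both plates, the lifter lies on the grey rest, and the reader's tabs are on its far (+x) side. Now I refine the headings.

```bash
cat >> h.py <<'E'
# tool frame = lifter frame turned: tool x=-lx, y=ly, z=-lz ; grasp at lifter (gx,0,.04), TCP .019 deeper
S=np.diag([-1.,1.,-1.])
def lrot(yaw,pitch_down): return (Rn.from_euler('z',yaw,degrees=True)*Rn.from_euler('y',pitch_down,degrees=True)).as_matrix()
def goal(o,yaw,pit,gx=-.143,dz=.021):
    L=lrot(yaw,pit); return np.asarray(o)+L@[gx,0,dz], L@S
def cur():
    s=manip.get_state(); w,x,y,z=s['tcp_rot']; return s, np.array(s['position']), Rn.from_quat([x,y,z,w]).as_matrix()
def delta(p,R):
    s,p0,R0=cur(); print('t',round(s['t'],2),'TCP',np.round(p0*1000,1),'grip',round(float(s['gripper_width']),3),'F',np.round(s['force'],1),'q',np.round(s['q'],2))
    print(' shift in tool axes mm',np.round(R0.T@(p-p0)*1000,1),'rotvec',np.round(Rn.from_matrix(R0.T@R).as_rotvec(),3),'world',np.round((p-p0)*1000,1))
def lifterpose(gx=-.143,dz=.021):
    s,p,R=cur(); L=R@S; o=p-L@[gx,0,dz]; e=Rn.from_matrix(L).as_euler('ZYX',degrees=True)
    print('lifter o',np.round(o*1000,1),'yaw,pitchdown,roll',np.round(e,2))
E
python3 - <<'E'
from h import *
for c in("side","top"):
    d=np.load(f"{c}_d.npy"); i=camera_info(c); P,u,v=cloud(c,d)
    def comp(lo,hi,k=3):
        m=np.zeros(d.shape,np.uint8); g=np.all((P>lo)&(P<hi),1); m[v[g],u[g]]=1
        m=cv2.morphologyEx(cv2.morphologyEx(m,3,np.ones((5,5))),2,np.ones((k,k)))
        n,l,st,_=cv2.connectedComponentsWithStats(m); j=1+np.argmax(st[1:,4]); vv,uu=np.nonzero((l==j)&(d>0)); z=d[vv,uu]
        X=np.stack([(uu-i['cx'])/i['fx']*z,(vv-i['cy'])/i['fy']*z,z],1); return (X-i['t'])@i['R']
    print(c,'tray',rect(comp([.57,-.06,.0035],[.78,.1,.2])))
    print('plate', rect(comp([.48,-.42,.0945],[.66,-.2,.106],5)))
    print('reader base', rect(comp([.5,.15,.004],[.75,.4,.2])))
    print('rackbase', rect(comp([.48,-.42,.0025],[.66,-.2,.12])))
    # handle edges
    A=sel(P,[.55,-.06,.125],[.78,.1,.22]); print('handle y',np.round([A[:,1].min(),np.median(A[:,1]),A[:,1].max()],4))
delta(*goal([.7065,.020,.032],0,40))
E
```

```text
side tray (array([679.1,  75.6]), array([166.8, 224.4]), 3.0, 1535)
plate (array([ 577.5, -308.2]), array([134.1,  88.5]), 81.8, 1534)
reader base (array([619.7, 261.2]), array([488.8, 191.6]), 80.0, 2457)
rackbase (array([ 586.9, -274.7]), array([241.5, 161.8]), 80.2, 4079)
handle y [-0.0126  0.0078  0.0407]
top tray (array([676.,  19.]), array([210. , 157.1]), 0.1, 2371)
plate (array([ 576. , -310.9]), array([146. ,  85.9]), 83.0, 1147)
reader base (array([627.6, 275.2]), array([250. , 243.1]), 89.6, 4285)
rackbase (array([ 571.4, -310.1]), array([217. , 177.1]), 89.8, 3188)
handle y [-0.0084  0.019   0.0456]
t 1.9 TCP [242.1 576.2 231.3] grip 0.999 F [-0.2  0.1 -0.1] q [ 1.08  0.49  1.35  0.    1.3  -0.1 ]
 shift in tool axes mm [-555.1 -370.1   91.2] rotvec [ 0.139  0.689 -0.381] world [ 368.4 -556.2  -91.3]
```

move_arm(delta_rot=[[0,0,0],[0,0,0],[0,0,0],[0,0,0],[0,0,0],[0,0,0],[0,0,0],[0,0,0]], xyz=[[-50,-29,-8],[-50,-29,-8],[-50,-29,-8],[-50,-29,-8],[-50,-29,-8],[-50,-29,-8],[-50,-29,0],[-50,-29,0]], jaw=[1,1,1,1,1,1,1,1])

```text
t: 2.9
position: [0.522, 0.2057, 0.2796]
tcp_rot: [0.0, 0.198, 0.98, 0.0]
force: [0.6, 1.1, 0.0]
gripper_width: 0.999
```

```bash
python3 - <<'E'
from h import *
p,R=goal([.7065,.020,.032],0,40); delta(p-R[:,2]*.08,R)
E
```

```text
t 2.9 TCP [522.  205.7 279.6] grip 0.999 F [0.6 1.1 0. ] q [ 0.27  0.36  1.44  0.    1.35 -0.9 ]
 shift in tool axes mm [-200.8 -117.1   78.4] rotvec [ 0.139  0.689 -0.381] world [ 139.8 -185.7  -78.3]
```

move_arm(delta_rot=[[0,0,0],[0,0,0],[0,0,0],[0.028,0.138,-0.076],[0.028,0.138,-0.076],[0.028,0.138,-0.076],[0.028,0.138,-0.076],[0.028,0.138,-0.076]], xyz=[[-53,-31,0],[-53,-31,0],[-53,-31,0],[0,0,0],[0,0,0],[0,0,0],[0,0,0],[0,0,0]], jaw=[1,1,1,1,1,1,1,1])

```text
t: 3.9
position: [0.6318, 0.0598, 0.2795]
tcp_rot: [-0.344, -0.0, 0.939, -0.0]
force: [-0.3, 0.4, -0.4]
gripper_width: 0.999
```

```bash
python3 - <<'E'
from h import *
p,R=goal([.7065,.020,.032],0,40); delta(p-R[:,2]*.08,R)
E
```

```text
t 3.9 TCP [631.8  59.8 279.5] grip 0.999 F [-0.3  0.4 -0.4] q [ 0.    0.88  0.65 -0.    2.32 -1.57]
 shift in tool axes mm [-73.5 -39.8  40.2] rotvec [-0.001 -0.005  0.001] world [ 30.  -39.8 -78.2]
```

move_arm(delta_rot=[[0,-0.005,0],[0,0,0],[0,0,0]], xyz=[[-30,-16,16],[-30,-16,16],[-13.5,-8,8]], jaw=[1,1,1])

```text
t: 4.28
position: [0.6622, 0.0192, 0.1994]
tcp_rot: [-0.342, 0.001, 0.94, -0.0]
force: [-0.2, 0.4, -0.1]
gripper_width: 1.004
```

```bash
python3 - <<'E'
from h import *
p,R=goal([.7065,.020,.032],0,40); delta(p,R)
o=[]
for c in("side","top"):
    a,d=read_camera(c); a=a[:,:,::-1].copy()
    L=lrot(0,40); O=np.array([.7065,.02,.032])
    pts=[[-.160,12e-3,.048],[-.160,-12e-3,.048],[-.072,-12e-3,.048],[-.072,12e-3,.048],[.04,.035,.003],[.04,-.035,.003]]
    u=proj(c,O+np.array(pts)@L.T)
    x,y=proj(c,[.66,.02,.1]).astype(int); 
    k=5; q=cv2.resize(a[y-55:y+55,x-38:x+38],None,fx=k,fy=k,interpolation=3)
    for w in u: cv2.circle(q,tuple(int(t) for t in ((w-[x-38,y-55]+.5)*k)),3,(0,0,255),-1)
    o.append(q)
    for n in("lifter_grip","lifter"): print(c,n,[(round(float(r['score']),2),np.round(r['location'],4).tolist()) for r in tip_of(c,n)][:2])
cv2.imwrite("pics/c2.png",np.hstack(o))
E
```

```text
t 4.28 TCP [662.2  19.2 199.4] grip 1.004 F [-0.2  0.4 -0.1] q [-0.05  0.98  0.63 -0.04  2.23 -1.63]
 shift in tool axes mm [ 1.5  0.8 78.7] rotvec [ 0.     0.001 -0.002] world [-51.7   0.8 -59.4]
side lifter_grip [(0.55, [0.6272, 0.0186, 0.1526])]
side lifter [(0.73, [0.7055, 0.0203, 0.0296])]
top lifter_grip []
top lifter [(0.27, [0.5697, -0.3161, -0.0004])]
```

View pics/c2.png

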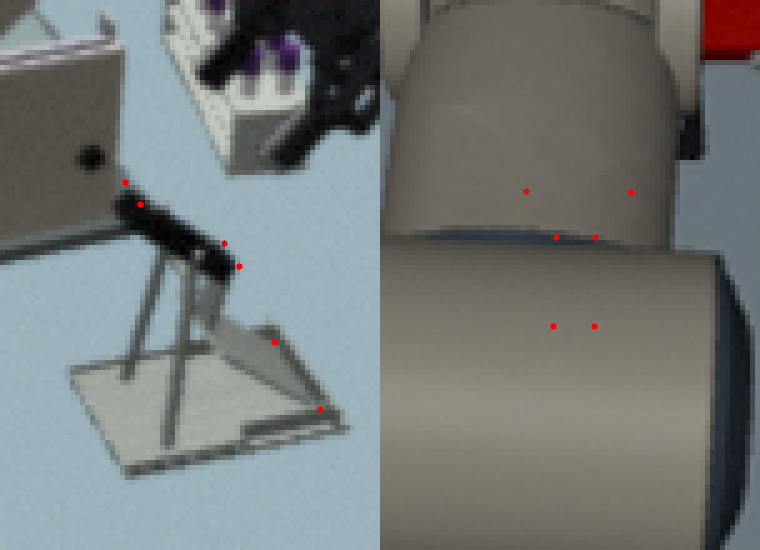

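move_arm(delta_rot=[[0,0,0],[0,0,0],[0,0,0],[0,0,0],[0,0,0],[0,0,0],[0,0,0],[0,0,0]], xyz=[[0.5,0,20],[0.5,0,30],[0.5,0,20],[0,0,9],[0,0,0],[0,0,0],[0,0,0],[0,0,0]], jaw=[1,1,1,1,-1,-1,-1,-1])

```text
t: 5.58
position: [0.611, 0.0198, 0.142]
tcp_rot: [-0.34, 0.001, 0.94, -0.0]
force: [2.7, -0.5, 2.0]
gripper_width: 0.269
```

```bash
python3 - <<'E'
from h import *
p,R=goal([.7065,.020,.032],0,40); delta(p,R); lifterpose()
a,d=read_camera("side"); cv2.imwrite("pics/c3.png",cv2.resize(a[150:260,270:390,::-1],None,fx=5,fy=5,interpolation=3))
E
```

```text
t 5.58 TCP [611.   19.8 142. ] grip 0.269 F [ 2.7 -0.5  2. ] q [-0.05  0.94  0.89 -0.03  2.01 -1.62]
 shift in tool axes mm [-0.8  0.2  1.9] rotvec [-0.     0.005 -0.002] world [-0.6  0.2 -2. ]
lifter o [707.6  19.6  34.5] yaw,pitchdown,roll [-0.12 39.73 -0.1 ]
```

View pics/c3.png

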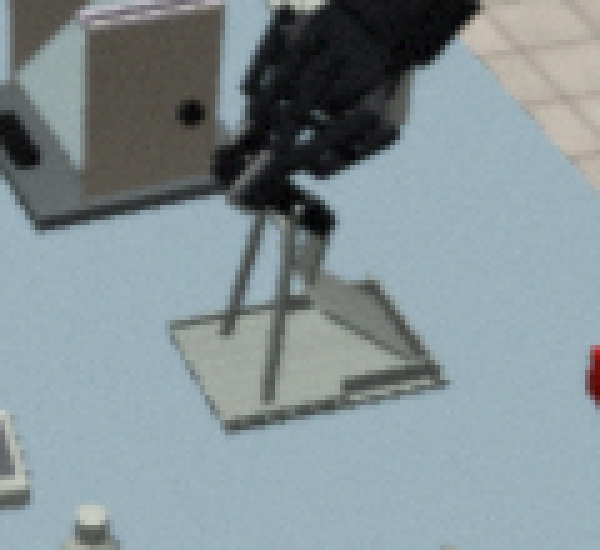

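move_arm(delta_rot=[[0,0,0],[0,0,0],[0,0,0],[0,0,0],[0,0,0],[0,-0.05,0],[0,-0.1,0],[0,-0.1,0]], xyz=[[3.2,0,-3.8],[6.4,0,-7.7],[10,0,-11.5],[13,0,-15.4],[13,0,-15.4],[6,0,-8],[0,0,0],[0,0,0]], jaw=[-1,-1,-1,-1,-1,-1,-1,-1])

```text
t: 6.62
position: [0.6108, 0.0199, 0.2235]
tcp_rot: [-0.218, 0.001, 0.976, -0.001]
force: [-0.4, 1.0, -1.7]
gripper_width: 0.267
```

move_arm(delta_rot=[[0,-0.1,0],[0,-0.1,0],[0,-0.1,0],[0,-0.1,0],[0,-0.05,0],[0,0,0.04],[0,0,0.04],[0,0,0.04]], xyz=[[0,0,0],[0,0,0],[0,0,0],[0,0,0],[0,0,0],[10,-10,0],[22,-20,0],[35,-32,0]], jaw=[-1,-1,-1,-1,-1,-1,-1,-1])

```text
t: 7.62
position: [0.5396, -0.0389, 0.2223]
tcp_rot: [0.002, 0.061, 0.998, -0.001]
force: [0.1, -0.8, -1.8]
gripper_width: 0.267
```

```bash
python3 - <<'E'
from h import *
lifterpose(-.1438,.0229)
y=-7.2; p,R=goal(np.array([.574,-.3105,.064])-.120*lrot(y,0)[:,0],y,0,-.1438,.0229); p[2]+=.10; delta(p,R)
E
```

```text
lifter o [682.5 -56.6 200.1] yaw,pitchdown,roll [-7.05 -0.27 -0.05]
t 7.62 TCP [539.6 -38.9 222.3] grip 0.267 F [ 0.1 -0.8 -1.8] q [-0.18  0.38  1.57 -0.    1.18 -1.63]
 shift in tool axes mm [ 196.5 -264.6   34.7] rotvec [-0.001  0.005  0.003] world [-227.4 -238.5  -35.4]
```

move_arm(delta_rot=[[0,0.005,0.003],[0,0,0],[0,0,0],[0,0,0],[0,0,0],[0,0,0],[0,0,0],[0,0,0]], xyz=[[20,-26,0],[30,-40,0],[35,-47,0],[35,-47,8],[35,-47,10],[24,-32,10],[12,-17,5],[5.5,-8.5,2]], jaw=[-1,-1,-1,-1,-1,-1,-1,-1])

```text
t: 8.62
position: [0.3115, -0.2773, 0.1871]
tcp_rot: [-0.0, 0.063, 0.998, -0.0]
force: [-0.1, -0.5, -2.2]
gripper_width: 0.269
```

```bash
python3 - <<'E'
from h import *
lifterpose(-.1438,.0229)
y=-7.2; p,R=goal(np.array([.574,-.3105,.064])-.120*lrot(y,0)[:,0],y,0,-.1438,.0229); delta(p,R)
s,pt,Rt=cur(); L=Rt@S; O=pt-L@[-.1438,0,.0229]
a,d=read_camera("side"); P,u,v=cloud("side",d)
X=(P-O)@L; g=(X[:,0]>-.05)&(X[:,0]<.05)&(abs(X[:,1])<.045)&(abs(X[:,2])<.03)
A=X[g]; print(len(A),'blade local med',np.round(np.median(A,0)*1000,1),np.round(np.percentile(A,[2,98],axis=0)*1000,1).tolist())
C=np.c_[A[:,:2],np.ones(len(A))]; f=np.linalg.lstsq(C,A[:,2],rcond=None)[0]; print('plane slopes deg',np.degrees(f[:2]),'z0 mm',f[2]*1000)
a=a[:,:,::-1].copy(); pts=np.array([[.04,.035,.003],[.04,-.035,.003],[-.053,-.035,.003],[-.053,.035,.003],[-.16,-.012,.048],[-.072,-.012,.048]])
uu=proj("side",O+pts@L.T); x,y0=uu.mean(0).astype(int)
x0=max(x-75,0);y1=max(y0-55,0);q=cv2.resize(a[y1:y1+110,x0:x0+150],None,fx=5,fy=5,interpolation=3)
for w in uu: cv2.circle(q,tuple(int(t) for t in (w-[x0,y1]+.5)*5),3,(0,0,255),-1)
cv2.imwrite("pics/c4.png",q)
for n in("lifter","lifter_grip"): print(n,[(round(float(r['score']),2),np.round((r['location']-O)@L*1000,1).tolist()) for r in tip_of("side",n)][:2])
E
```

```text
lifter o [ 454.2 -295.5  164.1] yaw,pitchdown,roll [-7.27  0.03 -0.  ]
t 8.62 TCP [ 311.5 -277.3  187.1] grip 0.269 F [-0.1 -0.5 -2.2] q [-0.87  0.27  1.89 -0.    0.99 -2.31]
 shift in tool axes mm [ -0.8   0.  100.2] rotvec [-0.    -0.    -0.001] world [ 8.000e-01 -1.000e-01 -1.002e+02]
1057 blade local med [-5.2 -3.  -0.2] [[-48.2, -35.1, -2.4], [38.2, 33.3, 2.2]]
plane slopes deg [-0.52543963 -0.01252517] z0 mm -0.22883651341954844
lifter [(0.8, [-1.5, 1.5, -4.7])]
lifter_grip [(0.86, [-129.7, -0.2, 42.8])]
```

View pics/c4.png

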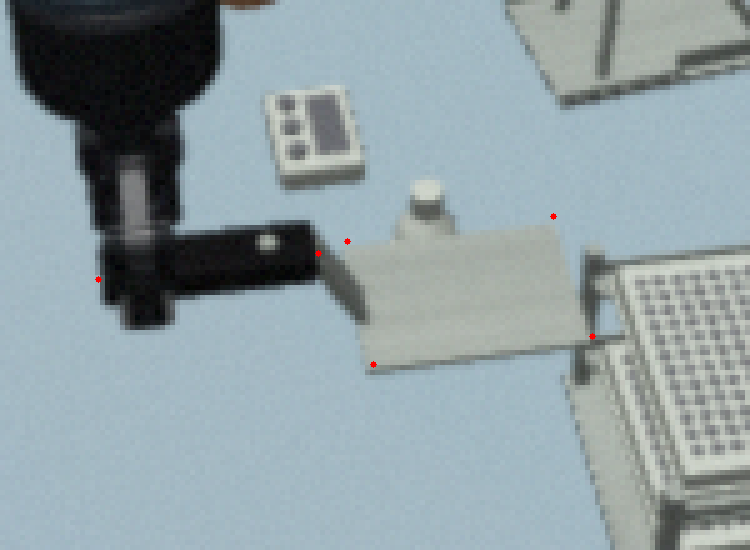

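move_arm(delta_rot=[[0,-0.009,0],[0,0,0],[0,0,0],[0,0,0],[0,0,0],[0,0,0],[0,0,0]], xyz=[[0,0,10],[0,0,18],[0,0,22],[0,0,22],[0,0,14],[0,0,8],[-0.5,0,3]], jaw=[-1,-1,-1,-1,-1,-1,-1])

```text
t: 9.65
position: [0.3142, -0.2764, 0.0899]
tcp_rot: [0.005, 0.062, 0.998, -0.001]
force: [-0.8, 0.1, -1.7]
gripper_width: 0.265
```

```bash
python3 - <<'E'
from h import *
lifterpose(-.1438,.026)
s,pt,Rt=cur(); L=Rt@S; O=pt-L@[-.1438,0,.026]
a,d=read_camera("side"); P,u,v=cloud("side",d)
X=(P-O)@L; g=(X[:,0]>-.045)&(X[:,0]<.04)&(abs(X[:,1])<.04)&(abs(X[:,2])<.02)
A=X[g]; C=np.c_[A[:,:2],np.ones(len(A))]; f=np.linalg.lstsq(C,A[:,2],rcond=None)[0]; print('slopes deg',np.degrees(f[:2]),'z0 mm',f[2]*1000)
b=sel(P,[.53,-.36,.09],[.62,-.26,.11]);print('plate top z',np.median(b[:,2]))
E
```

```text
lifter o [ 457.2 -294.1   65.2] yaw,pitchdown,roll [-7.07 -0.53 -0.02]
slopes deg [-0.44378825 -0.02809227] z0 mm 2.9703477992893847
plate top z 0.09991777631420835
```

move_arm(delta_rot=[[0,0,0],[0,0,0],[0,0,0],[0,0,0],[0,0,0],[0,0,0],[0,0,0],[0,0,0]], xyz=[[-6,0,0],[-14,0,0],[-20,0,0],[-25,0,0],[-25,0,0],[-18,0,0],[-10,0,0],[-4,0,0]], jaw=[-1,-1,-1,-1,-1,-1,-1,-1])

```text
t: 10.7
position: [0.4355, -0.2917, 0.0912]
tcp_rot: [0.005, 0.062, 0.998, -0.001]
force: [-0.3, 0.8, -1.8]
gripper_width: 0.266
```

```bash
python3 - <<'E'
from h import *
lifterpose(-.1438,.026); print(manip.get_state()['force'])
a,d=read_camera("side"); b,e=read_camera("top")
i=cv2.resize(a[240:350,270:395,::-1],None,fx=4.8,fy=4.8,interpolation=3); j=cv2.resize(b[150:235,335:415,::-1],(400,528),interpolation=3)[:, :200]
cv2.imwrite("pics/c5.png",i)
for c in("side","top"): print([(round(float(r['score']),2),np.round(r['location'],4).tolist()) for r in tip_of(c,"plate")][:3])
E
```

```text
lifter o [ 578.5 -309.5   66.5] yaw,pitchdown,roll [-7.08 -0.55 -0.04]
[-0.29535772  0.80007155 -1.83326718]
[(0.73, [0.575, -0.3103, 0.0831])]
[(0.94, [0.5717, -0.3103, 0.0867])]
```

View pics/c5.png

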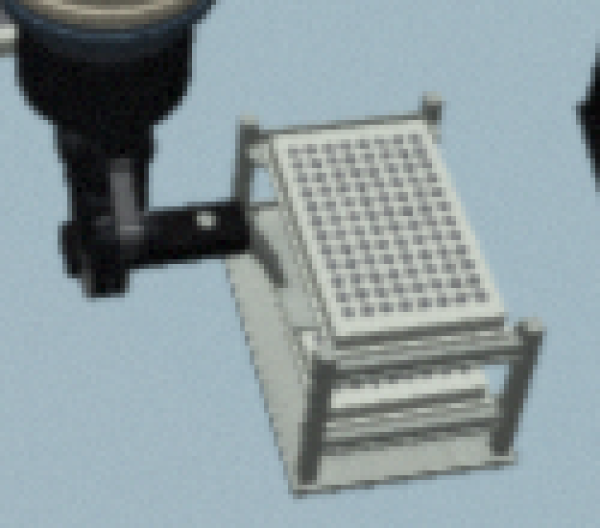

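move_arm(delta_rot=[[0,0,0],[0,0,0],[0,0,0],[0,0,0],[0,0,0],[0,0,0],[0,0,0],[0,0,0]], xyz=[[0,0,-5],[0,0,-5],[0,0,-2],[0,0,-1],[0,0,-1],[0,0,-1.5],[0,0,-2],[0,0,-3]], jaw=[-1,-1,-1,-1,-1,-1,-1,-1])

```text
t: 11.9
position: [0.4346, -0.2916, 0.1116]
tcp_rot: [0.005, 0.062, 0.998, -0.0]
force: [0.0, 0.0, -3.2]
gripper_width: 0.271
```

move_arm(delta_rot=[[0,0,0],[0,0,0],[0,0,0],[0,0,0],[0,0,0],[0,0,0],[0,0,0],[0,0,0]], xyz=[[0,0,-3.5],[0,0,-4],[0,0,-4.5],[0,0,-5],[0,0,-5],[0,0,-4],[0,0,-2.5],[0,0,-1]], jaw=[-1,-1,-1,-1,-1,-1,-1,-1])

```text
t: 12.9
position: [0.4345, -0.2917, 0.1412]
tcp_rot: [0.005, 0.062, 0.998, -0.001]
force: [0.1, 0.3, -3.5]
gripper_width: 0.267
```

```bash
cat >> h.py <<'E'
def platelook(c="side",gx=-.1438,dz=.026):
    lifterpose(gx,dz); s,pt,Rt=cur(); L=Rt@S; O=pt-L@[gx,0,dz]
    a,d=read_camera(c); P,u,v=cloud(c,d); X=(P-O)@L
    g=(abs(X[:,0])<.06)&(abs(X[:,1])<.075)&(X[:,2]>.012)&(X[:,2]<.024); A=X[g]; B=P[g]
    C=np.c_[A[:,:2],np.ones(len(A))]; f=np.linalg.lstsq(C,A[:,2],rcond=None)[0]
    W=np.c_[B[:,:2]-B[:,:2].mean(0),np.ones(len(B))]; fw=np.linalg.lstsq(W,B[:,2],rcond=None)[0]
    print(c,'t',round(s['t'],2),'F',np.round(s['force'],1),'plate in lifter: rect',rect(A),'z',np.round(f[2]*1000,1),'world tilt deg',np.round(np.degrees(fw[:2]),2),'z',fw[2])
    return a,d
E
python3 - <<'E'
from h import *
for c in("side","top"): 
    platelook(c); print([(round(float(r['score']),2),np.round(r['location'],4).tolist()) for r in tip_of(c,"plate")][:3])
E
```

```text
lifter o [ 577.4 -309.5  116.6] yaw,pitchdown,roll [-7.1  -0.55 -0.04]
side t 12.9 F [ 0.1  0.3 -3.5] plate in lifter: rect (array([-10.7,  -3.4]), array([126.3,  96.5]), 88.9, 1585) z 17.1 world tilt deg [ 0.04 -0.07] z 0.13367098889018492
[(0.96, [0.5725, -0.3106, 0.1194])]
lifter o [ 577.4 -309.5  116.5] yaw,pitchdown,roll [-7.1  -0.55 -0.04]
top t 13.0 F [-0.4 -0.1 -3.4] plate in lifter: rect (array([-10.2,  -1.3]), array([124.3,  96.8]), 89.3, 861) z 17.0 world tilt deg [0.08 0.05] z 0.1334649764532334
[(0.7, [0.5754, -0.3094, 0.1211])]
```

```bash
python3 - <<'E'
from h import *
for c in("side","top"):
    d=np.load(f"{c}_d.npy"); P,u,v=cloud(c,d); Rr=lrot(3.1,0); Q=(P-[.628,.2865,0])@Rr
    for lo,hi,n in (([-.06,-.1,.146],[.042,.1,.153],'ledge'),([.03,-.075,.157],[.07,.075,.172],'tabs'),([-.06,-.1,.153],[.04,.1,.163],'lips')):
        A=sel(Q,lo,hi)
        for sg in(1,-1):
            B=A[A[:,1]*sg>0]
            if len(B)>4: print(c,n,sg,len(B),'x',np.round(np.percentile(B[:,0],[2,50,98])*1000,1),'y',np.round(np.percentile(B[:,1],[2,50,98])*1000,1))
    # yaw: from base edges
y=3.1; bed=np.array([.630,.287,.150]); L=lrot(y,0)
p,R=goal(bed-.008*L[:,0]+[0,0,.025],y,-.5,-.1438,.027); delta(p,R)
E
```

```text
side ledge 1 93 x [-46.4  -3.6  36.4] y [52.2 62.4 75.2]
side ledge -1 83 x [-45.7  -4.5  39.8] y [-80.9 -72.6 -55.2]
side tabs 1 14 x [31.8 42.2 45.9] y [47.4 61.3 73.8]
side tabs -1 13 x [38.1 44.  47.3] y [-74.6 -67.5 -54.1]
side lips 1 49 x [-44.6  -5.5  36.7] y [66.3 71.6 75.6]
side lips -1 36 x [-42.7  -1.7  38.9] y [-80.  -74.6 -71.6]
top ledge 1 150 x [-47.1  -2.4  39.8] y [55.6 64.7 73.9]
top ledge -1 151 x [-44.7  -2.   39.7] y [-77.1 -63.3 -54.4]
top tabs 1 16 x [33.6 44.1 45.7] y [52.2 61.7 74. ]
top tabs -1 16 x [32.7 44.3 46.2] y [-74.7 -61.6 -51.7]
top lips 1 77 x [-43.7  -9.3  37.3] y [54.8 72.5 76.7]
top lips -1 64 x [-44.6  -6.6  39.3] y [-75.7 -71.9 -55.5]
t 13.1 TCP [ 434.4 -291.6  141. ] grip 0.267 F [-0.6 -0.1 -3.4] q [-0.71  0.46  1.71  0.01  0.96 -2.16]
 shift in tool axes mm [ 26.5 571.4 -60.3] rotvec [-0.002  0.001 -0.178] world [ 43.8 570.4  59.8]
```

move_arm(delta_rot=[[0,0,0],[0,0,-0.004],[0,0,-0.008],[0,0,-0.011],[0,0,-0.011],[0,0,-0.011],[0,0,-0.011],[0,0,-0.011]], xyz=[[0,3,-3],[0,6,-6],[0,9,-9],[0,12,-10],[0,15,-10],[0,18,-9],[0,20,-7],[0,21,-4]], jaw=[-1,-1,-1,-1,-1,-1,-1,-1])

```text
t: 14.1
position: [0.4436, -0.1865, 0.1995]
tcp_rot: [0.005, 0.028, 1.0, -0.001]
force: [0.2, -0.9, -2.6]
gripper_width: 0.266
```

move_arm(delta_rot=[[0,0,-0.011],[0,0,-0.011],[0,0,-0.011],[0,0,-0.011],[0,0,-0.011],[0,0,-0.011],[0,0,-0.011],[0,0,-0.011]], xyz=[[-1,22,0],[-1,22,0],[-1,22,0],[-1,22,0],[-1,22,0],[-1,22,0],[-1,22,0],[-1,22,0]], jaw=[-1,-1,-1,-1,-1,-1,-1,-1])

```text
t: 15.1
position: [0.4544, -0.0106, 0.199]
tcp_rot: [0.005, -0.016, 1.0, -0.001]
force: [0.2, -0.1, -2.2]
gripper_width: 0.269
```

move_arm(delta_rot=[[0,0,-0.011],[0,0,-0.008],[0,0,-0.004],[0,0,0],[0,0,0],[0,0,0],[0,0,0],[0,0,0]], xyz=[[-1,22,0],[-1,22,0],[-1,22,0],[-1,22,0],[-1,22,0],[-1,22,0],[-1,22,0],[-1,22,0]], jaw=[-1,-1,-1,-1,-1,-1,-1,-1])

```text
t: 16.1
position: [0.4533, 0.1654, 0.1986]
tcp_rot: [0.004, -0.027, 1.0, -0.001]
force: [0.3, -1.1, -2.3]
gripper_width: 0.272
```

```bash
python3 - <<'E'
from h import *
platelook("side")
y=3.1; bed=np.array([.627,.2865,.150]); L=lrot(y,0)
p,R=goal(bed-.008*L[:,0]+[0,0,.025],y,-.5,-.1438,.027); delta(p,R)
E
```

```text
lifter o [597.1 173.2 173.9] yaw,pitchdown,roll [ 3.14 -0.51 -0.13]
side t 16.1 F [ 0.3 -1.1 -2.3] plate in lifter: rect (array([-10.3,  -5.6]), array([126.9,  95.8]), 88.1, 574) z 17.1 world tilt deg [0.31 0.06] z 0.19096134281202187
t 16.15 TCP [453.4 167.3 198.7] grip 0.265 F [-1.   2.  -3.7] q [ 0.23  0.33  1.73 -0.    1.07 -1.39]
 shift in tool axes mm [-27.9 109.6  -2. ] rotvec [-0.001  0.001  0.001] world [ 21.8 110.9   2.1]
```

move_arm(delta_rot=[[0,0,0],[0,0,0],[0,0,0],[0,0,0],[0,0,0],[0,0,0],[0,0,0],[0,0,0]], xyz=[[-2,7,-1],[-3,12,-1],[-4,17,0],[-5,20,0],[-5,20,0],[-4,16,0],[-3,11,0],[-2,6,0]], jaw=[-1,-1,-1,-1,-1,-1,-1,-1])

```text
t: 17.15
position: [0.4763, 0.2749, 0.2003]
tcp_rot: [0.005, -0.027, 1.0, -0.001]
force: [-0.2, -1.2, -3.5]
gripper_width: 0.264
```

```bash
python3 - <<'E'
from h import *
im=[]
for c in("side","top"):
    a,d=platelook(c)
    P,u,v=cloud(c,d); 
    A=sel(P,[.54,.19,.183],[.72,.38,.197]); print('plate world',rect(A))
    print([(round(float(r['score']),2),np.round(r['location'],4).tolist()) for r in tip_of(c,"plate")][:3],[(round(float(r['score']),2),np.round(r['location'],4).tolist()) for r in tip_of(c,"reader_bed")][:2],[(round(float(r['score']),2),np.round(r['location'],4).tolist()) for r in tip_of(c,"reader")][:2])
    x,y=proj(c,[.61,.287,.15]).astype(int); im.append(cv2.resize(a[y-42:y+42,x-42:x+42,::-1],(390,390),interpolation=3))
cv2.imwrite("pics/c6.png",np.hstack(im))
E
```

```text
lifter o [620.1 282.7 175.6] yaw,pitchdown,roll [ 3.12 -0.52 -0.14]
side t 17.15 F [-0.2 -1.2 -3.5] plate in lifter: rect (array([-11.1,  -1.2]), array([132.8,  97.3]), 89.2, 468) z 17.1 world tilt deg [0.44 0.2 ] z 0.1927083531241063
plate world (array([606.7, 278.6]), array([103.8, 135.9]), 3.4, 527)
[(0.7, [0.6174, 0.2828, 0.1769]), (0.38, [0.6763, 0.0189, 0.0009])] [(0.68, [0.6253, 0.289, 0.15])] []
lifter o [619.9 281.6 175.7] yaw,pitchdown,roll [ 3.09 -0.52 -0.14]
top t 17.35 F [ 0.3  0.1 -2.8] plate in lifter: rect (array([-10.6,  -0.1]), array([123.4,  96.6]), 89.3, 926) z 17.5 world tilt deg [-0.16 -0.41] z 0.1933248775793396
plate world (array([608. , 280.3]), array([ 99.2, 125.6]), 2.3, 906)
[(0.95, [0.6152, 0.2853, 0.1782])] [(0.81, [0.6275, 0.2883, 0.1497]), (0.62, [0.5687, -0.3143, -0.0006])] [(0.61, [0.6276, 0.2832, 0.0037])]
```

View pics/c6.png

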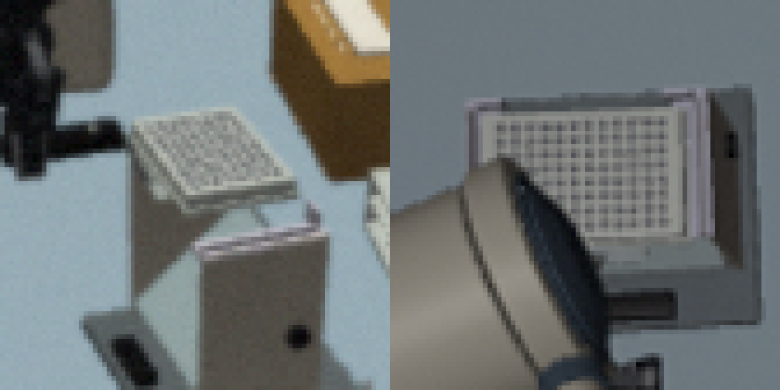

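```bash
cat >> h.py <<'E'
def inreader(c,zlo,zhi):
    a,d=read_camera(c); P,u,v=cloud(c,d); Q=(P-[.627,.2865,0])@lrot(3.1,0)
    A=sel(Q,[-.01,-.1,zlo],[.05,.1,zhi]); pr=lambda t:np.round(np.percentile(t,[.5,99.5])*1000,1)
    # per-column (y bins) front extents / per-row side extents
    ys=[(B[:,1].min(),B[:,1].max()) for x in np.arange(-.005,.03,.005) if len(B:=A[abs(A[:,0]-x)<.003])>8]
    xs=[(y,B[:,0].max()) for y in np.arange(-.055,.056,.01) if len(B:=A[abs(A[:,1]-y)<.005])>5]
    ys=np.array(ys)*1000; xs=np.array(xs)*1000
    print(c,'y edges med',np.round(np.median(ys,0),1),'centre',np.round(np.median(ys.mean(1)),1),'front x: fit',np.round(np.polyfit(xs[:,0],xs[:,1],1)*[57.3,1],2),len(A))
    return a
E
python3 - <<'E'
from h import *
for c in("side","top"): inreader(c,.186,.2)
lifterpose(-.1438,.027)
E
```

```text
side y edges med [-68.1  55.4] centre -6.8 front x: fit [-0.4  28.14] 226
top y edges med [-65.   56.4] centre -4.3 front x: fit [ 0.79 29.33] 548
lifter o [620.  281.7 174.9] yaw,pitchdown,roll [ 3.08 -0.53 -0.13]
```

move_arm(delta_rot=[[0,0,0],[0,0,0],[0,0,0],[0,0,0],[0,0,0],[0,0,0],[0,0,0],[0,0,0]], xyz=[[0,1.5,1],[0,2,3],[0,0.7,4],[0,0,5],[0,0,5],[0,0,4],[0,0,2],[0,0,1]], jaw=[-1,-1,-1,-1,-1,-1,-1,-1])

```text
t: 18.65
position: [0.4762, 0.2784, 0.1754]
tcp_rot: [0.005, -0.027, 1.0, -0.001]
force: [0.8, 0.2, -2.9]
gripper_width: 0.267
```

```bash
python3 - <<'E'
from h import *
lifterpose(-.1438,.027)
for c in("side","top"): inreader(c,.161,.178)
im=[]
for c in("side","top"):
    a,d=platelook(c,-.1438,.027)
E
```

```text
lifter o [620.1 286.1 149.7] yaw,pitchdown,roll [ 3.1  -0.53 -0.13]
side y edges med [-65.5  59.4] centre -3.3 front x: fit [ 2.12 33.77] 239
top y edges med [-60.9  59.8] centre -0.5 front x: fit [ 0.22 32.71] 559
lifter o [620.  286.2 149.8] yaw,pitchdown,roll [ 3.1  -0.53 -0.13]
side t 18.75 F [-0.3 -0.7 -3.2] plate in lifter: rect (array([-2. , -4.1]), array([116., 137.]), 1.1, 484) z 17.7 world tilt deg [-0.01  0.18] z 0.16750410768732593
lifter o [620.1 286.2 149.9] yaw,pitchdown,roll [ 3.1  -0.54 -0.13]
top t 18.8 F [ 0.3  0.5 -3.5] plate in lifter: rect (array([-2.2,  3.6]), array([112.3, 141.8]), 0.6, 911) z 18.1 world tilt deg [-0.02 -0.39] z 0.1680846456851187
```

move_arm(delta_rot=[[0,0,0],[0,0,0],[0,0,0],[0,0,0],[0,0,0],[0,0,0],[0,0,0],[0,0,0]], xyz=[[-1,0,0],[-2,0,0],[-2.5,0,0],[-2.5,0,0],[-2,0,0],[-1,0,0],[-1,0,0],[-0.5,0,0]], jaw=[-1,-1,-1,-1,-1,-1,-1,-1])

```text
t: 19.85
position: [0.4886, 0.2791, 0.1755]
tcp_rot: [0.005, -0.027, 1.0, -0.001]
force: [-0.6, -0.3, -2.9]
gripper_width: 0.266
```

```bash
python3 - <<'E'
from h import *
lifterpose(-.1438,.027); 
print(np.mean([manip.get_state()['force'] for _ in range(5)],0))
im=[]
for c in("side","top"):
    a=inreader(c,.161,.178); P=None
    x,y=proj(c,[.64,.287,.15]).astype(int); im.append(cv2.resize(a[y-32:y+32,x-32:x+32,::-1],(390,390),interpolation=3))
cv2.imwrite("pics/c7.png",np.hstack(im))
E
```

```text
lifter o [632.5 286.8 149.8] yaw,pitchdown,roll [ 3.1  -0.52 -0.13]
[-0.62910588 -0.34018507 -2.91648957]
side y edges med [-63.6  59.2] centre -2.1 front x: fit [-0.53 41.68] 291
top y edges med [-61.   33.4] centre -13.6 front x: fit [-0.41 42.64] 645
```

View pics/c7.png

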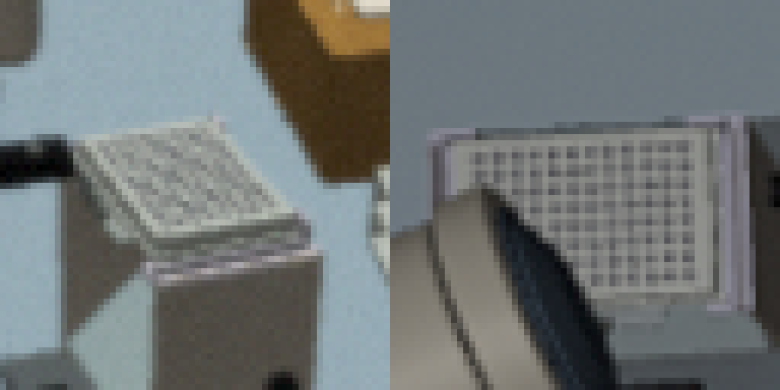

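move_arm(delta_rot=[[0,0,0],[0,0,0],[0,0,0],[0,0,0],[0,0,0]], xyz=[[-0.5,0,0],[-0.7,0,0],[-0.7,0,0],[-0.6,0,0],[0,0,0]], jaw=[-1,-1,-1,-1,-1])

```text
t: 20.58
position: [0.4913, 0.2792, 0.1756]
tcp_rot: [0.005, -0.027, 1.0, -0.001]
force: [-0.7, -0.9, -2.8]
gripper_width: 0.266
```

```bash
python3 - <<'E'
from h import *
lifterpose(-.1438,.027); f=[]
for c in("side","top","side","top"):
    inreader(c,.161,.178); f.append(manip.get_state()['force'])
print(np.round(f,1).tolist(), manip.get_state()['t'])
E
```

```text
lifter o [635.1 287.  150. ] yaw,pitchdown,roll [ 3.09 -0.54 -0.13]
side y edges med [-63.3  59.3] centre -2.3 front x: fit [-0.8  41.14] 300
top y edges med [-61.   32.8] centre -13.8 front x: fit [-1.13 42.27] 633
side y edges med [-63.5  58.3] centre -3.5 front x: fit [-0.45 41.42] 292
top y edges med [-73.5  32.7] centre -16.4 front x: fit [-0.69 42.13] 634
[[-0.8, -0.3, -3.4], [-0.3, 0.2, -2.3], [-1.3, 0.2, -2.7], [0.9, -0.1, -2.8]] 20.775
```

move_arm(delta_rot=[[0,0,0],[0,0,0],[0,0,0],[0,0,0],[0,0,0],[0,0,0],[0,0,0],[0,0,0]], xyz=[[0,0,0.8],[0,0,0.8],[0,0,0.5],[0,0,0.5],[0,0,0.5],[0,0,0.5],[0,0,0.5],[0,0,0.8]], jaw=[-1,-1,-1,-1,-1,-1,-1,-1])

```text
t: 21.78
position: [0.4914, 0.2793, 0.1708]
tcp_rot: [0.005, -0.027, 1.0, -0.001]
force: [-0.4, -0.2, -2.8]
gripper_width: 0.27
```

move_arm(delta_rot=[[0,0,0],[0,0,0],[0,0,0],[0,0,0],[0,0,0]], xyz=[[0,0,1],[0,0,1.5],[0,0,1.5],[0,0,1],[0,0,0]], jaw=[-1,-1,-1,-1,-1])

```text
t: 22.4
position: [0.4912, 0.2792, 0.1656]
tcp_rot: [0.005, -0.027, 1.0, -0.001]
force: [0.4, 0.3, -1.7]
gripper_width: 0.267
```

```bash
python3 - <<'E'
from h import *
lifterpose(-.1438,.027); f=[]
for c in("side","top"):
    a,d=read_camera(c); P,u,v=cloud(c,d); Q=(P-[.627,.2865,0])@lrot(3.1,0)
    A=sel(Q,[-.06,-.066,.159],[.05,.068,.172]); B=A[abs(A[:,1])<.045]
    print(c,'z',np.median(A[:,2]),'front',[round(1000*B[abs(B[:,1]-y)<.006][:,0].max(),1) for y in np.arange(-.04,.041,.01) if (abs(B[:,1]-y)<.006).sum()>4]); f.append(manip.get_state()['force'])
    print([(round(float(r['score']),2),np.round((r['location']-np.array([.627,.2865,0]))@lrot(3.1,0),4).tolist()) for n in("plate","reader_bed") for r in tip_of(c,n)[:1]])
print(np.round(f,1).tolist())
E
```

```text
lifter o [635.  286.9 139.9] yaw,pitchdown,roll [ 3.1  -0.52 -0.14]
side z 0.16486548209978855 front [np.float64(40.0), np.float64(42.6), np.float64(40.9), np.float64(42.2), np.float64(38.5), np.float64(39.4), np.float64(39.3), np.float64(38.5), np.float64(40.9)]
[(0.96, [0.0008, -0.0009, 0.1494])]
top z 0.16489881903041556 front [np.float64(42.0), np.float64(42.0), np.float64(40.2), np.float64(40.3), np.float64(41.4), np.float64(41.7), np.float64(41.7), np.float64(40.0), np.float64(40.1)]
[(0.8, [0.0031, 0.0017, 0.1512])]
[[-0.2, -0.3, -2.9], [-0.5, 0.0, -2.7]]
```

move_arm(delta_rot=[[0,0,0],[0,0,0],[0,0,0]], xyz=[[-0.5,0,0],[-0.5,0,0],[-0.5,0,0]], jaw=[-1,-1,-1])

```text
t: 23.08
position: [0.4928, 0.2793, 0.1657]
tcp_rot: [0.005, -0.027, 1.0, -0.001]
force: [-1.1, -0.7, -2.5]
gripper_width: 0.267
```

move_arm(delta_rot=[[0,0,0],[0,0,0],[0,0,0]], xyz=[[-0.5,0,0],[-0.4,0,0],[0,0,0]], jaw=[-1,-1,-1])

```text
t: 23.45
position: [0.4937, 0.2794, 0.1657]
tcp_rot: [0.005, -0.027, 1.0, -0.001]
force: [-0.4, 0.2, -2.3]
gripper_width: 0.27
```

move_arm(delta_rot=[[0,0,0],[0,0,0],[0,0,0]], xyz=[[-0.5,0,0],[-0.4,0,0],[0,0,0]], jaw=[-1,-1,-1])

```text
t: 23.82
position: [0.4946, 0.2794, 0.1657]
tcp_rot: [0.005, -0.027, 1.0, -0.001]
force: [-0.1, 0.7, -1.3]
gripper_width: 0.264
```

```bash
python3 - <<'E'
from h import *
c="side"; a,d=read_camera(c); lifterpose(-.1438,.027)
P,u,v=cloud(c,d); s,pt,Rt=cur(); L=Rt@S; O=pt-L@[-.1438,0,.027]
X=(P-O)@L; A=X[(abs(X[:,0]+.03)<.06)&(abs(X[:,1]-.0)<.075)&(X[:,2]>.022)&(X[:,2]<.030)]
print('plate rear/front in lifter by y bin',[(int(y*1000),round(B[:,0].min()*1000,1),round(B[:,0].max()*1000,1)) for y in np.arange(-.055,.06,.01) if len(B:=A[abs(A[:,1]-y)<.005])>4])
x,y=proj(c,[.6,.287,.155]).astype(int); q=cv2.resize(a[y-30:y+30,x-40:x+40,::-1],(800,600),interpolation=3)
Rr=lrot(3.1,0); B0=np.array([.627,.2865,.15])
for w in [[-.043,-.064,.015],[.043,-.064,.015],[.043,.064,.015],[-.043,.064,.015]]:
    t=(proj(c,B0+Rr@w)-[x-40,y-30]+.5)*10; cv2.circle(q,tuple(int(k) for k in t),4,(0,0,255),-1)
cv2.imwrite("pics/c8.png",q)
E
```

```text
lifter o [638.4 287.1 140. ] yaw,pitchdown,roll [ 3.1  -0.53 -0.13]
plate rear/front in lifter by y bin [(-55, np.float64(-50.2), np.float64(28.6)), (-45, np.float64(-50.1), np.float64(29.2)), (-34, np.float64(-49.9), np.float64(27.7)), (-24, np.float64(-50.1), np.float64(26.9)), (-14, np.float64(-66.6), np.float64(28.0)), (-4, np.float64(-62.0), np.float64(29.1)), (5, np.float64(-49.5), np.float64(29.6)), (15, np.float64(-51.5), np.float64(27.8)), (25, np.float64(-50.2), np.float64(29.3)), (35, np.float64(-50.2), np.float64(27.1)), (45, np.float64(-51.2), np.float64(29.8)), (55, np.float64(-51.0), np.float64(29.3))]
```

View pics/c8.png

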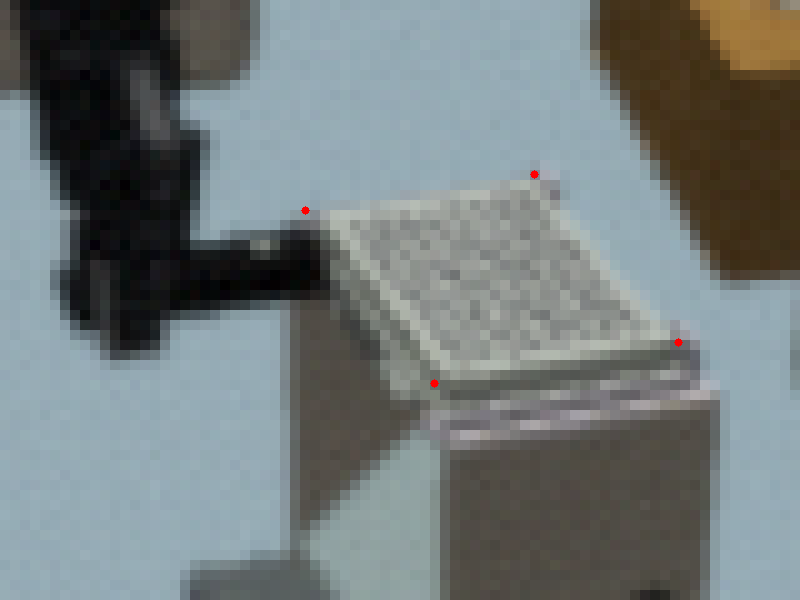

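move_arm(delta_rot=[[0,0,0],[0,0,0],[0,0,0],[0,0,0],[0,0,0]], xyz=[[-0.5,0,0],[-0.6,0,0],[-0.6,0,0],[-0.5,0,0],[-0.3,0,0]], jaw=[-1,-1,-1,-1,-1])

```text
t: 24.5
position: [0.4962, 0.2794, 0.1654]
tcp_rot: [0.004, -0.027, 1.0, -0.001]
force: [-6.3, 0.1, -1.1]
gripper_width: 0.268
```

move_arm(delta_rot=[[0,0,0],[0,0,0],[0,0,0],[0,0,0]], xyz=[[-0.5,0,0],[-0.5,0,0],[-0.5,0,0],[-0.3,0,0]], jaw=[-1,-1,-1,-1])

```text
t: 25.0
position: [0.497, 0.2793, 0.1651]
tcp_rot: [0.003, -0.027, 1.0, -0.001]
force: [-10.8, -0.6, -1.5]
gripper_width: 0.269
```

```bash
cat > pl.py <<'E'
from h import *
def chk(dz=.027):
    lifterpose(-.1438,dz); f=[]
    for c in("side","top"):
        a,d=read_camera(c); f.append(manip.get_state()['force']); P,u,v=cloud(c,d); Q=(P-[.627,.2865,0])@lrot(3.1,0)
        A=Q[(abs(Q[:,0])<.06)&(abs(Q[:,1])<.048)&(Q[:,2]>.160)&(Q[:,2]<.169)]
        b=[(y*1000,B[:,0].min()*1000,B[:,0].max()*1000) for y in list(np.arange(-.045,.046,.01)) if abs(y)>.012 and len(B:=A[abs(A[:,1]-y)<.005])>4]
        b=np.array(b); print(c,'rear',np.round(b[:,1],1),'front',np.round(b[:,2],1))
        E=sel(Q,[-.03,-.08,.1625],[.03,.08,.17]); print('   y ends',np.round(np.percentile(E[:,1],[.5,99.5])*1000,1),'z',np.round(np.median(E[:,2]),4))
    print(np.round(f,1).tolist(),manip.get_state()['t']); return a
E
python3 -c "
from pl import *
chk()"
```

```text
lifter o [640.8 287.  138.9] yaw,pitchdown,roll [ 3.1  -0.31 -0.18]
side rear [-38.9 -39.8 -39.1 -55.  -39.5 -41.8 -40.3 -40.1] front [38.2 40.4 42.7 42.3 37.9 40.3 41.7 43.6]
   y ends [-64.2  59.2] z 0.165
top rear [-39.8 -38.6 -39.2 -38.4  -0.7   8.4  21.   30.5] front [41.7 42.8 39.1 39.9 41.7 41.6 39.9 40.6]
   y ends [-61.9  54.1] z 0.1653
[[-10.6, -0.3, -1.6], [-10.5, -0.1, -2.1]] 25.1
```

move_arm(delta_rot=[[0,0,0],[0,0,0],[0,0,0],[0,0,0],[0,0,0],[0,0,0],[0,0,0],[0,0,0]], xyz=[[0.7,0,0],[0.7,0,0],[1,0,0],[2,0,0],[4,0,0],[7,0,0],[10,0,0],[12,0,0]], jaw=[-1,-1,-1,-1,-1,-1,-1,-1])

```text
t: 26.1
position: [0.4607, 0.2776, 0.1655]
tcp_rot: [0.005, -0.027, 1.0, -0.001]
force: [0.1, 0.1, -1.5]
gripper_width: 0.266
```

```bash
python3 -c "
from pl import *
chk()"
```

```text
lifter o [604.5 285.3 139.8] yaw,pitchdown,roll [ 3.1  -0.53 -0.13]
side rear [-38.6 -38.6 -39.8 -39.8 -37.5 -41.2 -38.4 -40.3] front [39.1 38.4 43.3 43.1 40.6 40.  41.8 39.7]
   y ends [-66.2  61.3] z 0.1651
top rear [-39.7 -39.4 -39.2 -38.2 -39.8 -39.5 -33.2 -23.4] front [41.6 42.7 39.4 40.3 42.2 40.7 39.6 40.5]
   y ends [-60.3  61.3] z 0.1654
[[-2.4, 1.0, -1.9], [0.1, -0.8, -1.9]] 26.2
```

move_arm(delta_rot=[[0,0,0],[0,0,0],[0,0,0],[0,0,0],[0,0,0],[0,0,0],[0,0,0],[0,0,0]], xyz=[[6,0,0],[12,0,0],[18,0,0],[20,0,0],[18,0,0],[12,0,0],[6,0,-5],[2,0,-15]], jaw=[-1,-1,-1,-1,-1,-1,-1,-1])

```text
t: 27.2
position: [0.367, 0.2725, 0.1847]
tcp_rot: [0.004, -0.027, 1.0, -0.001]
force: [0.1, -0.3, -1.2]
gripper_width: 0.269
```

```bash
python3 - <<'E'
from pl import *
chk()
# return hover: TCP at grasp pose (611,19.8,142)+75 up, level orientation, yaw -0.12
w=.142
p=np.array([.611,.0198,.142+.090]); R=lrot(-.12,-.5)@S; delta(p,R)
E
```

```text
lifter o [510.8 280.2 158.9] yaw,pitchdown,roll [ 3.11 -0.49 -0.15]
side rear [-39.2 -40.1 -38.6 -40.1 -38.1 -40.9 -38.4 -40. ] front [39.8 41.6 40.9 41.  40.4 39.3 41.3 41.4]
   y ends [-64.1  59. ] z 0.1649
top rear [-38.4 -38.6 -39.  -38.6 -39.6 -39.5 -38.9 -38.7] front [41.3 42.4 40.1 40.6 41.1 40.9 39.7 39.4]
   y ends [-61.8  61. ] z 0.1653
[[2.3, 0.7, -0.1], [0.5, -0.4, -2.4]] 27.3
t 27.3 TCP [368.2 273.1 185.9] grip 0.27 F [ 0.5 -0.4 -2.4] q [ 0.51  0.32  1.81 -0.01  1.01 -1.11]
 shift in tool axes mm [-229.2 -266.1  -43.2] rotvec [-0.001  0.003  0.056] world [ 242.8 -253.3   46.1]
```

move_arm(delta_rot=[[0,0,0],[0,0,0.01],[0,0,0.02],[0,0,0.026],[0,0,0],[0,0,0],[0,0,0],[0,0,0]], xyz=[[0,-3,-15],[0,-12,-18],[-10,-25,-10],[-25,-38,0],[-38,-44,0],[-42,-44,0],[-42,-44,0],[-35,-30,0]], jaw=[-1,-1,-1,-1,-1,-1,-1,-1])

```text
t: 28.3
position: [0.5632, 0.0311, 0.2294]
tcp_rot: [0.005, 0.002, 1.0, -0.001]
force: [0.3, 0.7, -2.6]
gripper_width: 0.266
```

```bash
python3 - <<'E'
from pl import *
p=np.array([.611,.0198,.142+.090]); R=lrot(-.12,-.5)@S; delta(p,R)
s,pt,Rt=cur(); L=Rt@S; O=pt-L@[-.1438,0,.026]
for c in("side",):
    a,d=read_camera(c); P,u,v=cloud(c,d)
    X=(P-O)@L; g=(X[:,0]>-.045)&(X[:,0]<.05)&(abs(X[:,1])<.045)&(abs(X[:,2])<.02)
    A=X[g]; C=np.c_[A[:,:2],np.ones(len(A))]; f=np.linalg.lstsq(C,A[:,2],rcond=None)[0]; print(c,'slopes deg',np.degrees(f[:2]),'z0 mm',f[2]*1000,np.round(np.percentile(A,[1,99],axis=0)*1000,1).tolist())
E
```

```text
t 28.3 TCP [563.2  31.1 229.4] grip 0.266 F [ 0.3  0.7 -2.6] q [-0.05  0.41  1.51 -0.    1.22 -1.62]
 shift in tool axes mm [-47.8 -11.1  -2.1] rotvec [-0.002  0.001 -0.001] world [ 47.8 -11.3   2.6]
side slopes deg [-0.48210531  0.23492164] z0 mm 2.9516691187744923 [[-43.5, -37.0, -0.8], [38.9, 34.9, 5.7]]
```

move_arm(delta_rot=[[0,0,0],[0,0,0],[0,0.08,0],[0,0.12,0],[0,0.12,0],[0,0.12,0],[0,0.12,0],[0,0.1,0]], xyz=[[-24,-6,-1],[-24,-5,-1],[0,0,0],[0,0,0],[0,0,0],[0,0,0],[0,0,0],[0,0,0]], jaw=[-1,-1,-1,-1,-1,-1,-1,-1])

```text
t: 29.35
position: [0.61, 0.0222, 0.2313]
tcp_rot: [-0.321, 0.001, 0.947, -0.001]
force: [-0.1, -0.5, -1.5]
gripper_width: 0.268
```

```bash
python3 - <<'E'
from h import *
R=lrot(-.12,39.5)@S
delta(np.array([.611,.0198,.142]),R)
E
```

```text
t 29.35 TCP [610.   22.2 231.3] grip 0.268 F [-0.1 -0.5 -1.5] q [-0.05  0.84  0.84 -0.03  2.11 -1.62]
 shift in tool axes mm [-55.1  -2.3  70.3] rotvec [-0.002  0.035 -0.001] world [  1.   -2.4 -89.3]
```

move_arm(delta_rot=[[0,0.035,0],[0,0,0],[0,0,0],[0,0,0],[0,0,0],[0,0,0],[0,0,0],[0,0,0]], xyz=[[-0.8,-2.3,-0.6],[-6.4,0,7.7],[-11.4,0,13.9],[-12.7,0,15.4],[-10.2,0,12.4],[-5.1,0,6.2],[-2.5,0,3.1],[0,0,0]], jaw=[-1,-1,-1,-1,-1,-1,-1,-1])

```text
t: 30.35
position: [0.6108, 0.0199, 0.1564]
tcp_rot: [-0.336, 0.001, 0.942, -0.001]
force: [0.0, -0.1, -2.1]
gripper_width: 0.268
```

```bash
python3 - <<'E'
from h import *
R=lrot(-.12,39.5)@S
delta(np.array([.611,.0198,.142]),R); lifterpose(-.1438,.026)
a,d=read_camera("side"); cv2.imwrite("pics/c9.png",cv2.resize(a[160:250,280:390,::-1],None,fx=7,fy=6.6,interpolation=3))
E
```

```text
t 30.35 TCP [610.8  19.9 156.4] grip 0.268 F [ 0.  -0.1 -2.1] q [-0.05  0.92  0.88 -0.03  2.02 -1.62]
 shift in tool axes mm [-9.2 -0.1 11. ] rotvec [-0.001  0.004 -0.001] world [  0.2  -0.1 -14.4]
lifter o [705.7  19.5  45.2] yaw,pitchdown,roll [-0.19 39.27 -0.13]
```

View pics/c9.png

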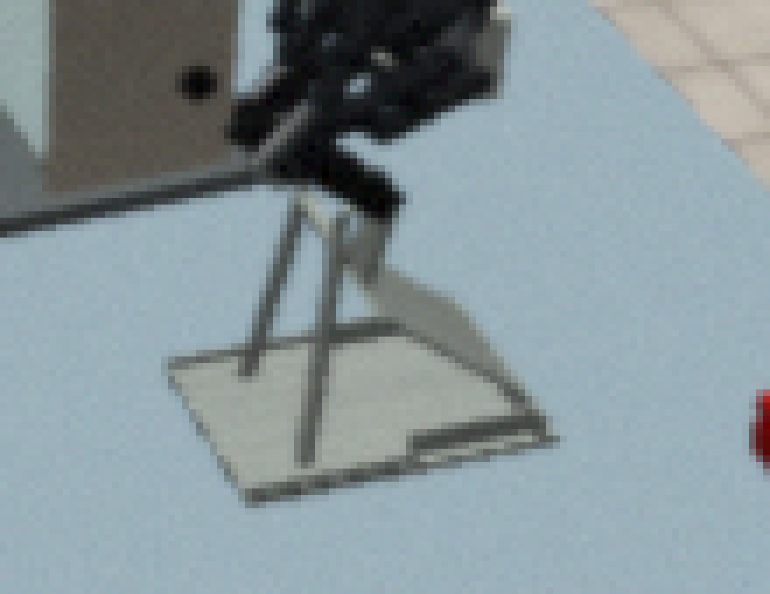

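move_arm(delta_rot=[[0,0.003,0],[0,0,0],[0,0,0],[0,0,0],[0,0,0],[0,0,0],[0,0,0]], xyz=[[-1.6,0,1.9],[-1.9,0,2.3],[-1.6,0,1.9],[-1.3,0,1.6],[-0.9,0,1.2],[-0.6,0,0.8],[0,0,0]], jaw=[-1,-1,-1,-1,-1,-1,-1])

```text
t: 31.28
position: [0.6106, 0.0199, 0.1437]
tcp_rot: [-0.338, 0.001, 0.941, -0.001]
force: [-0.2, 0.3, -1.9]
gripper_width: 0.268
```

move_arm(delta_rot=[[0,0,0],[0,0,0],[0,0,0]], xyz=[[-0.4,0,0.5],[-0.4,0,0.5],[0,0,0]], jaw=[-1,-1,-1])

```text
t: 31.65
position: [0.6107, 0.0199, 0.1425]
tcp_rot: [-0.338, 0.001, 0.941, -0.001]
force: [0.7, 0.6, -1.3]
gripper_width: 0.266
```

move_arm(delta_rot=[[0,0,0],[0,0,0]], xyz=[[-0.3,0,0.4],[0,0,0]], jaw=[-1,-1])

```text
t: 31.9
position: [0.6108, 0.0199, 0.1421]
tcp_rot: [-0.337, 0.001, 0.941, -0.001]
force: [1.0, -0.5, 2.1]
gripper_width: 0.264
```

move_arm(delta_rot=[[0,0,0],[0,0,0],[0,0,0],[0,0,0],[0,0,0]], xyz=[[0,0,0],[0,0,0],[0,0,0],[0,0,0],[0,0,0]], jaw=[-0.35,-0.2,0.2,0.6,0.6])

```text
t: 32.52
position: [0.6106, 0.0199, 0.1419]
tcp_rot: [-0.338, 0.001, 0.941, -0.001]
force: [-0.8, -0.1, 0.4]
gripper_width: 0.802
```

move_arm(delta_rot=[[0,0,0],[0,0,0],[0,0,0],[0,0,0],[0,0,0],[0,0,0],[0,0,0],[0,0,0]], xyz=[[0,0,-5],[0,0,-15],[0,0,-30],[0,0,-40],[0,0,-40],[20,0,-30],[30,0,-20],[10,0,0]], jaw=[0.6,0.6,0.6,0.6,0.6,0.6,0.6,0.6])

```text
t: 33.52
position: [0.679, 0.0201, 0.3215]
tcp_rot: [-0.336, 0.001, 0.942, -0.001]
force: [-0.2, 0.9, 0.8]
gripper_width: 0.804
```

```bash
python3 - <<'E'
from pl import *
a=chk(); 
P0,_,_=cloud("side",np.load("side_d.npy"))
s,d=read_camera("side"); P1,_,_=cloud("side",d)
for P in(P0,P1):
    A=sel(P,[.55,-.06,.125],[.72,.1,.2]); print('handle',np.round(A.mean(0),4),len(A))
for n in("lifter","lifter_grip","rack","plate","jar","dropper","timer","cup","scissors"):
    r=(tip_of("side",n) or [{'score':0,'location':[0,0,0]}])[:2]; print(n,[(round(float(k['score']),2),np.round(k['location'],4).tolist()) for k in r])
i=cv2.imread("pics/side0.png"); k=s[:,:,::-1]
q=np.vstack([np.hstack([cv2.resize(x[160:245,285:370],(295,295),interpolation=3),cv2.resize(x[120:210,240:330],(295,295),interpolation=3)]) for x in(i,k)]); cv2.imwrite("pics/c10.png",q)
E
```

```text
lifter o [773.3  19.7 209.7] yaw,pitchdown,roll [-0.2  39.22 -0.14]
side rear [-40.1 -38.1 -38.5 -40.3 -39.  -42.1 -41.3 -40.2] front [39.2 38.9 42.5 42.6 38.7 38.4 42.5 42.9]
   y ends [-63.5  60.4] z 0.1651Traceback (most recent call last):
  File "<stdin>", line 2, in <module>
  File "pl.py", line 8, in chk
    b=np.array(b); print(c,'rear',np.round(b[:,1],1),'front',np.round(b[:,2],1))
                                           ~^^^^^
IndexError: too many indices for array: array is 1-dimensional, but 2 were indexed
```

Top view is blocked by the arm, so I move the arm back and check again.

move_arm(delta_rot=[[0,-0.15,0],[0,-0.15,0],[0,-0.15,0],[0,-0.15,0],[0,-0.1,0],[0,0,0],[0,0,0],[0,0,0]], xyz=[[0,0,-10],[10,0,-10],[20,0,-10],[30,0,0],[40,0,0],[50,0,0],[50,0,0],[40,0,0]], jaw=[0.6,0.6,0.6,0.6,0.6,0.6,0.6,0.6])

```text
t: 34.62
position: [0.4556, 0.0207, 0.3655]
tcp_rot: [0.005, 0.001, 1.0, -0.001]
force: [0.8, -0.2, 0.3]
gripper_width: 0.798
```

```bash
python3 - <<'E'
from pl import *
P0,_,_=cloud("side",np.load("side_d.npy"))
s,d=read_camera("side"); P1,_,_=cloud("side",d)
for P in(P0,P1):
    A=sel(P,[.55,-.06,.125],[.72,.1,.2]); print('handle',np.round(A.mean(0),4),len(A))
for n in("lifter","lifter_grip","plate","plate_lower","jar","dropper","timer","cup","scissors"):
    r=tip_of("side",n)[:2]; print(n,[(round(float(k['score']),2),np.round(k['location'],4).tolist()) for k in r])
i=cv2.imread("pics/side0.png"); k=s[:,:,::-1]
q=np.vstack([np.hstack([cv2.resize(x[170:245,290:365],(295,295),interpolation=3),cv2.resize(x[120:200,250:330],(295,295),interpolation=3)]) for x in(i,k)]); cv2.imwrite("pics/c10.png",q)
try: chk()
except Exception as e: print(e)
E
```

```text
handle [0.6322 0.01   0.1491] 153
handle [0.6321 0.0116 0.1493] 156
lifter [(0.55, [0.707, 0.0225, 0.0277])]
lifter_grip [(0.81, [0.6293, 0.0161, 0.1511])]
plate [(0.88, [0.6296, 0.2856, 0.1512]), (0.21, [0.4789, -0.146, 0.0016])]
plate_lower [(0.68, [0.5709, -0.3103, 0.029]), (0.67, [0.5739, -0.3092, -0.0009])]
jar [(0.65, [0.4469, 0.1386, -0.0016])]
dropper [(0.61, [0.4792, -0.1427, 0.0031])]
timer [(0.56, [0.4501, -0.0209, -0.0012]), (0.16, [0.6255, 0.2855, 0.0006])]
cup [(0.48, [0.4177, 0.4742, -0.0028])]
scissors [(0.59, [0.4927, -0.4872, -0.003])]
lifter o [602.5  20.2 340.5] yaw,pitchdown,roll [-0.11 -0.61 -0.1 ]
side rear [-38.6 -39.  -38.5 -40.3 -39.5 -39.  -38.8 -39.6] front [42.1 41.8 40.3 42.  40.5 40.1 42.5 42.3]
   y ends [-65.8  61.5] z 0.165
top rear [-38.5 -39.2 -38.7 -38.  -39.9 -39.3 -39.2 -38.5] front [42.2 42.1 39.8 40.3 42.  42.  39.6 40.5]
   y ends [-61.8  61.1] z 0.1653
[[-0.2, 0.3, 0.1], [-0.2, -0.3, 0.1]] 35.225
```

View pics/c10.png

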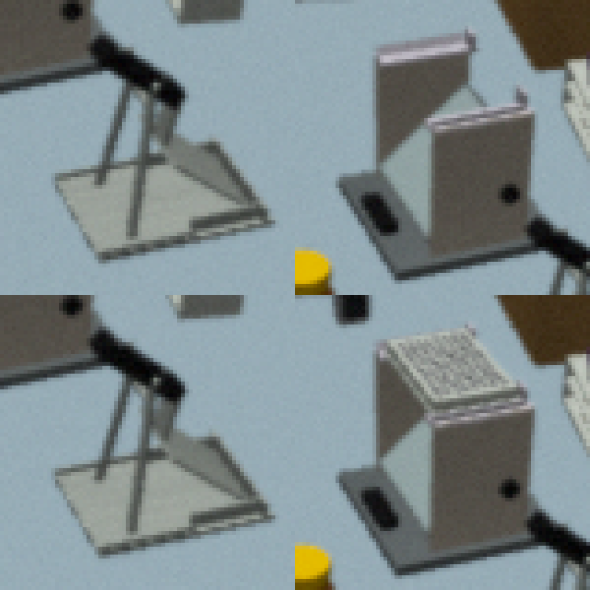

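The before/after crops show the lifter on its rest exactly as at the start, and the plate square on the bed against the tabs. I hand the job in.

```bash
python3 -c "
from bench import manip
print(manip.close_job())"
```

```text
the job is handed in; nothing more can be done
None
```

I took the lifter from the grey rest, carried the upper plate loose on the blade from the steel rack to the reading mirror, and set it down on the bed. I then drew the blade out and laid the lifter back on its rest. I handed in at about 35 s.

**Plate:**
- While the plate was carried, TCP pitch changed by less than 0.1°. Camera readings of the plate's tilt stayed within about 0.5°, mostly noise where the arm hid part of it.
- To seat it, I first pressed it against the back tabs while it was on the blade and lowered it slowly. I then pushed it with the lifter's neck until the wrist force rose to about 10 N. The fingers stayed on the handle throughout.
- In the last check its top is 165 mm above the bench and it is square. It lies within about 1 to 2 mm of the home point, which is as close as the cameras can tell.

**Lifter:** In the side view it looks the same before and after, and the handle's mean position differs by under 2 mm, within the noise.

**Other things:** The bystanders I rechecked (jar, dropper, timer, cup and scissors) and the lower plate were found where they should be. The arm is clear of everything.

**Disagreements:**
- The side camera reads about 2 mm further to the right than the top camera, for the reader as well as the plate. I centred the plate by the top camera.
- The lifter's height in the grip came out about 3 mm different from my first estimate. I corrected for it before sliding the blade under the plate.

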